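# Unlatch a collector's display tray and present its loose ball

## Robot

A 6-joint arm with a two-finger parallel gripper is mounted at the origin on the work surface. World frame = base frame: x ahead of the robot, y to its left, z up, the work surface at z = 0. Lengths are in m, angles in rad, forces in N, time in s.
With the tool pointing down it reaches from about 0.25 to 0.775 m from the base axis. Payload 4 kg.
Tool frame: the origin (TCP) lies midway between the tips of the shut fingers; the grasp point (between the pads) lies 19 mm behind it (robot.grasp_offset is the distance from the TCP to the grasp point, in m); z points along the fingers, y is the direction in which the jaws open and shut (so a half turn about z gives the same grasp; the last joint's range is limited). The gripper opens to 94 mm and grips with 3 to 60 N. Pads are 16 mm wide; open, the fingers measure 119 mm over their backs; the gripper's body (75 mm by 177 mm) begins 78 mm behind the grasp point.
Start: joints at [-1.25, 0.087, 1.371, -0, 1.684, -0.103], TCP at [0.226, -0.501, 0.206] pointing down, gripper open.
Joint ranges: [-3.1, 3.1], [-0.76, 2.03], [0.27, 2.55], [-1.08, 4.22], [0.17, 2.65], [-2.57, 2.57]. Speed limits (rad/s): [2.79, 2.79, 3.14, 3.14, 3.14, 3.14].

## Interface

Orientations are given as [roll, pitch, yaw] about the fixed x, y, z axes, in that order (R = Rz(yaw) Ry(pitch) Rx(roll)).
In Python, from bench import status, viewer, order, robot gives the robot as it stands. The module is installed in compiled form; this text tells all that it offers.
- The arm moves only by the tool move_arm, never from a script. Its argument "targets" is a list of rows, each a list of 3 entries, a list of its own where there are three numbers: the shift along the tool's x, y, z in mm, then the turn, a rotation vector about the tool's x, y, z in degrees, then the opening, from -1 (shut) to 1 (fully open). A call has 1 to 20 rows; each row is the pose to reach, as a shift and turn from the pose commanded when the call began, along the tool's axes at that moment; what a row does not reach only later rows make up. A row lasts 1/8 s, in which the tool goes at most 62.5 mm and 10.7 degrees, less where a joint would pass 70% of its speed; a pose out of reach is approached as far as the arm can. A call with a gripper value outside its range is refused whole. The fingers move at their own pace and stop on an object; the grip force is fixed at half the most. Time passes only in rows, so rows that repeat a pose let the fingers close. It gives the time, the measured TCP pose, the force and the opening at its end, in the units of the state.
- status.get_obs(): the state, without advancing time (a new reading comes with each control period).
- viewer.snapshot(name): name is "scene" or "top" or "wrist"; returns the picture (400x640x3 uint8, red, green, blue); there is no depth.
- viewer.camera_model(name): a dict with "K" (3x3 intrinsics, pixels), "D" ([k1, k2, p1, p2, k3] as OpenCV has them; the pictures are not rectified), "xyz" and "attitude" of the camera in the world; the wrist camera has in their place "T_tool_cam" (4x4, takes a point from camera to tool coordinates, whose origin is the TCP and whose axes are the flange's). Camera axes: x right, y up, looking along -z (the intrinsics and any distortion apply to the point x, -y, -z); pixel columns grow to the right and rows downward; lengths in m; the calibration is good to about 2 mm. A picture is of the moment at which its call begins: read the wrist's pose just before it. camera_model takes no time and is no camera call.
- order.close_job(): hands the job in, once; it reports no verdict.
The state is a dict: "time": time; "joint_positions": joint angles; "qvel": joint speeds; "joint_torque": joint torques, N m; "tool_pos": TCP position; "ee_rot": TCP orientation; "wrist_force": force on the tool from outside, world axes, zero at the start; "wrist_torque": the same for the moment, N m; "width": finger opening in m.
Only numpy, scipy, OpenCV 4.12 (cv2) and the standard library are available. Lean on these libraries where they do the work, as an engineer would, in place of code of your own. Each camera call takes 0.05 s, during which the arm holds its last target. There are 200 camera calls.

## Task

Unlatch the display tray by turning both steel knobs clockwise to their end stops while the tray stays in its place, then pick up the tray, which has a fin handle, and carry it, without spilling the loose ball from its pocket or touching the ball, to the square black mat. Finish still holding the tray there, level and still, over the middle of the mat with its underside about 20 cm above the table: do not put it down. Leave the other goods on the stall where they are.

Things in the scene. Friction and masses are not known exactly. Their poses are not given: they have to be found in the camera images.
- display: dark wooden display base fixed to the table, 164 x 215 x 20 mm, origin at the centre of its underside on the table, z up. The knobs stand on its own y axis, 85 mm either side of the centre; the tray lies on its top between them, and two low ribs 5 mm high (along y, at x = +-77 mm) flank the tray.
- knob_a (a joint): knob at the base's +y end: angle of that knob (rad): 0 = latched, tongue pointing square over the tray; grows as the knob is turned clockwise seen from above; 1.4 = end stop, tongue clear of the tray. It starts at 0 to 0.25, turns against light friction (about 0.06 N m) and stays where it is left.
- knob_b (a joint): knob at the base's -y end: angle of that knob (rad): 0 = latched, tongue pointing square over the tray; grows as the knob is turned clockwise seen from above; 1.4 = end stop, tongue clear of the tray. It starts at 0 to 0.25, turns against light friction (about 0.06 N m) and stays where it is left.
- knob_a_grip (a point): point on the turning axis of the steel knob at the base's +y end, inside its wing, 40 mm above the base's top. The wing to grip is an upright bar 36 mm long, 12 mm thick, from 16 to 50 mm above the base's top (36 to 70 mm above the table), on a 38 mm disc. Turns with the knob: z up, x along the wing and the latch tongue.
- knob_b_grip (a point): the same for the equal knob at the base's -y end. On each knob a flat latch tongue, 14 mm wide, 5 mm thick, reaches 57 mm from the axis along the wing's x, 10 to 15 mm above the base's top, over the tray's edge.
- tray: loose grey-painted tray, plate 140 (x) x 84 (y) x 6 mm, about 0.32 kg, origin at the centre of its underside, z up; it lies on the base, underside 20 mm above the table. A black fin handle stands in its middle; on the +x side is a pocket with the ball; 45 mm to the -x side a fixed brass ornament, 26 mm wide, 34 mm tall, balances the ball.
- tray_fin (a point): point in the fin handle on the tray's centre, 40 mm above the tray's underside, axes as the tray's. The fin is 12 mm thick (y), 30 mm long (x), and reaches from 6 to 56 mm above the tray's underside.
- tray_pocket (a point): where the ball's centre belongs: 45 mm from the tray's centre in its +x, 26 mm above its underside. The pocket is a ring 28 mm inside, 36 mm outside, only 4 mm high: the ball has about 2 mm of play and rolls over the rim when the tray is tipped by about 35 degrees or jerked.
- ball_center (a point): centre of the loose glazed white ball, 40 mm diameter, about 80 g, lying in the tray's pocket.
- mat: black square viewing mat fixed flat on the table, 180 x 180 x 4 mm, origin at the centre of its underside, z up.
- cup: bystander, loose: paper drinking cup, 72 mm across the rim, 85 mm tall, origin at the centre of its underside; leave it alone.
- figure: bystander, loose: toy robot figure on a round 52 mm foot, 93 mm tall, 56 mm wide, origin at the centre of its underside; leave it alone.
- card_pack: bystander, loose: pack of cards, 65 x 92 x 22 mm, lying flat, origin at the centre of its underside; leave it alone.
- badge_box: bystander, loose: open cardboard box with four compartments, 110 x 150 x 35 mm, origin at the centre of its underside; leave it alone.
- paperback: bystander, loose: paperback lying flat, 110 x 175 x 22 mm, origin at the centre of its underside; leave it alone.
- ball: the same ball as a body; its origin is a point on its surface that turns with it: use point ball_center for its place.
Not all that is in view belongs to the job. Leave any pink look-alike of the tray alone.

How it is judged:
On the way, in this order (a step that is already met when the one before it is completed fails the run):
1. both knobs are turned to their end stops while the tray still lies in its place (value of joint each of knob_a, knob_b above 1.25 rad and distance of tray from where it was at the start of the episode below 0.02 m), for 0.2 s.
2. the tray is lifted clear of the base in the gripper, the ball in its pocket (height (world z) of tray above 0.06 m and contact force between the fingers and tray above 0.5 N and distance between ball_center and tray_pocket below 0.009 m), for 0.2 s.
At the end, for the whole second after the job is handed in: Both knobs within 0.15 rad of their end stops; tray held still by the gripper, underside 150 to 270 mm above the table, centre within 60 mm (level distance) of the mat's centre, tilt under 0.14 rad; ball at rest in the pocket (within 9 mm of its place) (value of joint each of knob_a, knob_b above 1.25 rad and height (world z) of tray between 0.15 and 0.27 m and horizontal distance between tray and mat below 0.06 m and angle between tray's own z axis and vertical below 0.14 rad and distance between ball_center and tray_pocket below 0.009 m and contact force between the fingers and tray above 0.5 N and linear speed of tray below 0.03 m/s and linear speed of ball below 0.05 m/s); the arm keeps its last pose, push and grip.
It fails at once if the ball leaves its pocket (distance between ball_center and tray_pocket above 0.015 m).
It fails at once if the gripper touches the ball (contact force between any of the fingers, the arm and ball above 0.5 N).
It fails at once if another thing on the stall is moved by more than 30 mm or knocked over (distance of any of cup, figure, card_pack, badge_box, paperback from where it was at the start of the episode above 0.03 m or angle between any of cup, figure, card_pack, badge_box, paperback's own z axis and vertical above 0.6 rad).
It also fails if it takes over 72 s, if anything falls off the work surface, if the arm or the gripper's body presses on something with over 40 N, if the wrist force passes 120 N, or if a joint passes its speed limit or range.

## Working session

There is one attempt and no reset: what is moved stays moved. The work goes in short steps, Python scripts to look and compute and a tool call to move; the robot and the scene stay as the last step left them, time stands still between calls to the robot, and variables do not carry over. Pictures are saved under pics/ and viewed, about 8 in all and at most 12, crops included, and the job is handed in when it is done.

Besides the shell and the picture viewer there is one more tool, called as name(argument=value, ...), one argument or row to a line, values as JSON. move_arm: Moves the arm, as the interface text tells. Its arguments: {"type":"object","properties":{"targets":{"type":"array"}},"required":["targets"]}

```bash
mkdir -p pics
python3 - <<'E'
from bench import status, viewer
import cv2, numpy as np
for n in("top","scene"):
    p=viewer.snapshot(n); cv2.imwrite(f"pics/{n}0.png",cv2.cvtColor(p,cv2.COLOR_RGB2BGR))
    m=viewer.camera_model(n); print(n,m)
print(viewer.camera_model("wrist")); print(status.get_obs())
a=cv2.imread("pics/top0.png");b=cv2.imread("pics/scene0.png")
E
```

```text
top {'K': array([[367.83692493,   0.        , 313.23933345],
       [  0.        , 367.83692493, 196.77340663],
       [  0.        ,   0.        ,   1.        ]]), 'D': array([0.02547764, 0.        , 0.        , 0.        , 0.        ]), 'xyz': array([ 0.38901668, -0.00426552,  1.01599912]), 'attitude': array([ 0.11013269, -0.00761573, -1.55147765])}
scene {'K': array([[382.5065792 ,   0.        , 323.6039711 ],
       [  0.        , 382.5065792 , 203.43497902],
       [  0.        ,   0.        ,   1.        ]]), 'D': array([-0.00956069,  0.        ,  0.        ,  0.        ,  0.        ]), 'xyz': array([ 1.1777372 , -0.46554071,  1.0441304 ]), 'attitude': array([0.69941844, 0.00264753, 0.99415931])}
{'K': array([[293.90068724,   0.        , 323.63806391],
       [  0.        , 293.90068724, 197.59487531],
       [  0.        ,   0.        ,   1.        ]]), 'D': array([-0.04204336,  0.        ,  0.        ,  0.        ,  0.        ]), 'T_tool_cam': array([[-1.36099728e-03,  9.58682378e-01,  2.84475386e-01,
         8.39566813e-02],
       [ 9.99998427e-01,  1.62834306e-03, -7.0328
[... 178 characters left out ...]
,
         1.00000000e+00]])}
{'time': 0.1, 'joint_positions': array([-1.25012544e+00,  8.78759886e-02,  1.37208652e+00, -1.44599138e-05,
        1.68363373e+00, -1.03096217e-01]), 'qvel': array([ 0.00166821, -0.000738  , -0.00391143,  0.00037311, -0.0014003 ,
        0.00299126]), 'joint_torque': array([ 2.98977095e-03, -3.41254306e+01, -3.03301048e+01,  7.21321022e-02,
        3.05171055e-02, -9.96008430e-05]), 'tool_pos': array([ 0.22599208, -0.50087348,  0.20443246]), 'ee_rot': array([-3.13959823e+00, -1.91901365e-04,  4.23765304e-01]), 'wrist_force': array([1.04436996, 1.05831408, 0.4863372 ]), 'wrist_torque': array([-0.03622141, -0.00023635, -0.03176653]), 'width': 0.09389739880013859}
```

View pics/top0.png

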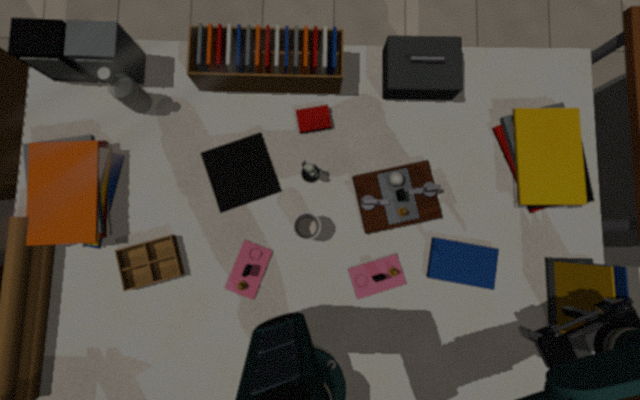

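View pics/scene0.png

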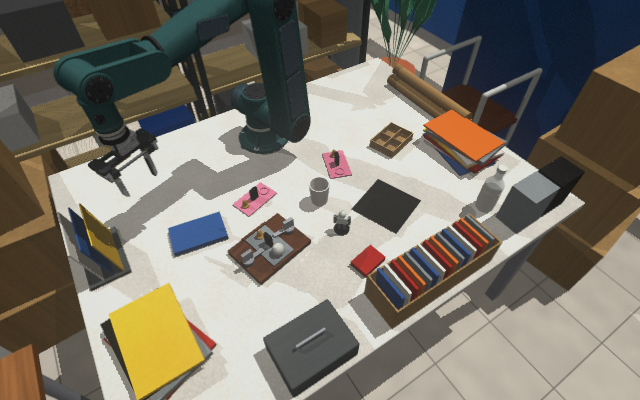

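Top view candidates: the grey tray is at (400,196) on the dark base, with the ball at (397,178), the ornament at (403,211), and the knobs at (371,202) and (430,188). Pink look-alikes are at (249,268) and (377,276). The black mat is at (240,172), with a black box at (422,68) that is not it. I choose the grey tray. The ball lies to image-up (world +x), so knob_a is the left knob (+y).

```bash
cat > h.py <<'E'
import cv2, numpy as np
from scipy.spatial.transform import Rotation as R
from bench import viewer, status
def cam(n,obs=None):
    m=viewer.camera_model(n)
    if n=="wrist":
        r=R.from_euler('xyz',obs['ee_rot']).as_matrix(); T=np.array(m['T_tool_cam'])
        return m, r@T[:3,:3], r@T[:3,3]+obs['tool_pos']
    return m, R.from_euler('xyz',m['attitude']).as_matrix(), np.array(m['xyz'])
def ray(c,px,z):
    m,r,o=c
    u=cv2.undistortPoints(np.array(px,float).reshape(-1,1,2),m['K'],m['D']).reshape(-1,2)
    d=np.c_[u[:,0],-u[:,1],-np.ones(len(u))]@r.T
    return o+d*((z-o[2])/d[:,2])[:,None]
def big(mask):
    cs,_=cv2.findContours(mask.astype(np.uint8),cv2.RETR_EXTERNAL,cv2.CHAIN_APPROX_NONE)
    return max(cs,key=cv2.contourArea)
E
python3 - <<'E'
from h import *
c=cam("top"); a=cv2.imread("pics/top0.png"); h=cv2.cvtColor(a,cv2.COLOR_BGR2HSV)
def roi(m,x0,x1,y0,y1):
    o=np.zeros(m.shape,bool); o[y0:y1,x0:x1]=m[y0:y1,x0:x1]; return o
def rect(name,m,z):
    k=cv2.convexHull(big(m)); p=ray(c,k,z)[:,:2].astype(np.float32)
    print(name,cv2.minAreaRect(p))
brown=(h[...,1]>100)&((h[...,0]<15)|(h[...,0]>172))&(h[...,2]<150)
rect("base",roi(brown,340,450,150,245),.018)
rect("mat",roi(h[...,2]<60,195,290,125,220),.004)
for n,p,z in(("ball",(397,178),.046),("fin",(402,196),.07),("wa",(370,202),.07),("wb",(430,188),.07)): print(n,ray(c,p,z))
cv2.imwrite("pics/crop1.png",cv2.resize(a[145:245,340:460],None,fx=6,fy=6,interpolation=cv2.INTER_CUBIC))
E
```

```text
base ((0.5052740573883057, -0.2374393492937088), (0.15981899201869965, 0.21179869771003723), 13.077691078186035)
mat ((0.5674949288368225, 0.19371575117111206), (0.17677041888237, 0.17739440500736237), 20.776519775390625)
ball [[ 0.55131869 -0.23214186  0.046     ]]
fin [[ 0.50039531 -0.23917929  0.07      ]]
wa [[ 0.4831157  -0.15640883  0.07      ]]
wb [[ 0.52274708 -0.31183353  0.07      ]]
```

View pics/crop1.png

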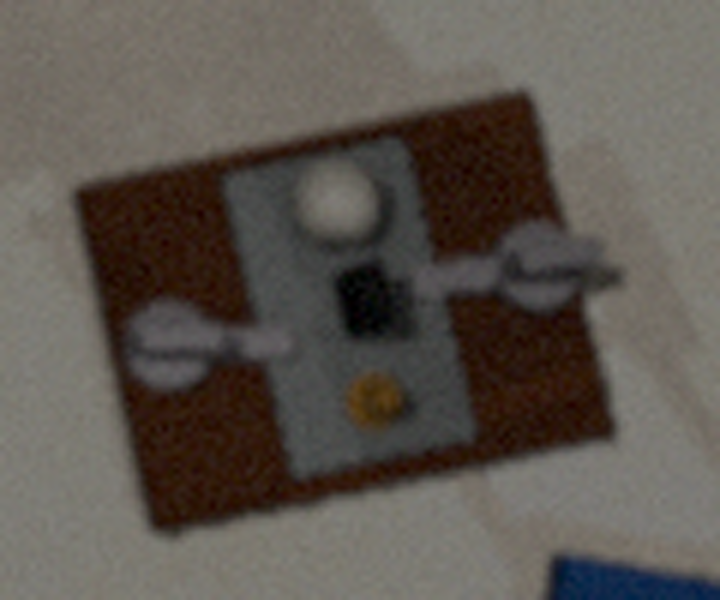

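The crop confirms grey tray, white ball up, ornament down; the base fits 160x212 mm at yaw 13°, as given. Knob tongues sit about 0.24 rad (a) and 0.06 rad (b) from latched. Next I go above knob_b and look with the wrist camera.

```bash
cat >> h.py <<'E'
def plan(pos,yaw_deg):
    o=status.get_obs(); r0=R.from_euler('xyz',o['ee_rot'])
    r1=R.from_euler('xyz',[180,0,yaw_deg],degrees=True)
    print("t",round(o['time'],2),"shift mm",np.round(r0.inv().apply(np.array(pos)-o['tool_pos'])*1000,1),
      "turn deg",np.round(np.degrees((r0.inv()*r1).as_rotvec()),1),"w",round(o['width'],4),"F",np.round(o['wrist_force'],1))
E
python3 -c "
from h import *
plan([.5245,-.3203,.16],99.5)"
```

```text
t 0.1 shift mm [346.3 -41.8  44.6] turn deg [ -0.1  -0.1 -75.2] w 0.0939 F [1.  1.1 0.5]
```

move_arm(
  targets=[
    [[346,-42,44],[0,0,-75],-0.1],
    [[346,-42,44],[0,0,-75],-0.1],
    [[346,-42,44],[0,0,-75],-0.1],
    [[346,-42,44],[0,0,-75],-0.1],
    [[346,-42,44],[0,0,-75],-0.1],
    [[346,-42,44],[0,0,-75],-0.1],
    [[346,-42,44],[0,0,-75],-0.1],
    [[346,-42,44],[0,0,-75],-0.1],
    [[346,-42,44],[0,0,-75],-0.1],
    [[346,-42,44],[0,0,-75],-0.1],
    [[346,-42,44],[0,0,-75],-0.1],
    [[346,-42,44],[0,0,-75],-0.1],
  ],
)

```text
time: 1.6
tool_pos: [0.5241, -0.3211, 0.1616]
ee_rot: [3.141, 0.0, 1.732]
wrist_force: [0.7, -0.1, 0.3]
width: 0.0424
```

```bash
cat >> h.py <<'E'
def shot(name):
    o=status.get_obs(); p=cv2.cvtColor(viewer.snapshot("wrist"),cv2.COLOR_RGB2BGR); cv2.imwrite(f"pics/{name}.png",p)
    np.save(f"pics/{name}.npy",np.r_[o['tool_pos'],o['ee_rot']]); return p,cam("wrist",o)
def load(name):
    v=np.load(f"pics/{name}.npy"); return cv2.imread(f"pics/{name}.png"),cam("wrist",dict(tool_pos=v[:3],ee_rot=v[3:]))
E
python3 - <<'E'
from h import *
plan([.5245,-.3203,.041],99.5)
p,c=shot("w1")
E
```

```text
t 1.6 shift mm [  0.7   0.5 120.6] turn deg [ 0.   0.  -0.3] w 0.0424 F [ 0.7 -0.1  0.3]
```

View pics/w1.png

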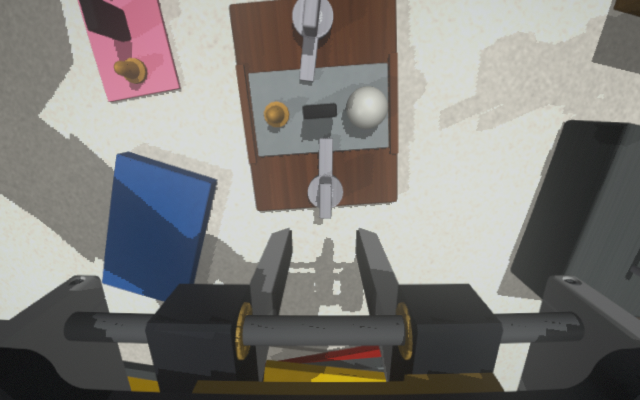

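Wrist view: knob_b's disc is at (325,192) with its tongue tip at (325,139). Knob_a is at (312,17) with its tip at (306,80), fin top at (320,108), ball at (367,107).

Run:
```python
from h import *
p,c=load("w1")
h=cv2.cvtColor(p,cv2.COLOR_BGR2HSV)
for n,q,z in(("b disc",(325.5,192),.034),("b tip",(325.5,139),.035),("b wing outer end top",(326,218),.07),("a disc",(312,17),.034),("a tip",(306.5,80),.035),("ball",(367,107),.046)): print(n,ray(c,q,z)[0])
m=((h[...,1]>90)&((h[...,0]<18)|(h[...,0]>172))); m[:,:225]=0;m[:,400:]=0;m[215:]=0;m[55:165,265:386]=0
pts=np.argwhere(m)[:,::-1]
print("base",cv2.minAreaRect(ray(c,cv2.convexHull(pts.astype(np.int32)),.02)[:,:2].astype(np.float32)))
cv2.imwrite("pics/c2.png",cv2.resize(p[120:225,240:410],None,fx=4.5,fy=4.5,interpolation=cv2.INTER_CUBIC))
```

```text
b disc [ 0.52655024 -0.32135026  0.034     ]
b tip [ 0.51739038 -0.26514153  0.035     ]
b wing outer end top [ 0.52946368 -0.33770049  0.07      ]
a disc [ 0.48671901 -0.15532786  0.034     ]
a tip [ 0.48982243 -0.2116172   0.035     ]
ball [ 0.55183962 -0.22751199  0.046     ]
base ((0.5061936974525452, -0.2377147078514099), (0.1623021811246872, 0.21150527894496918), 12.79473876953125)
```

View pics/c2.png

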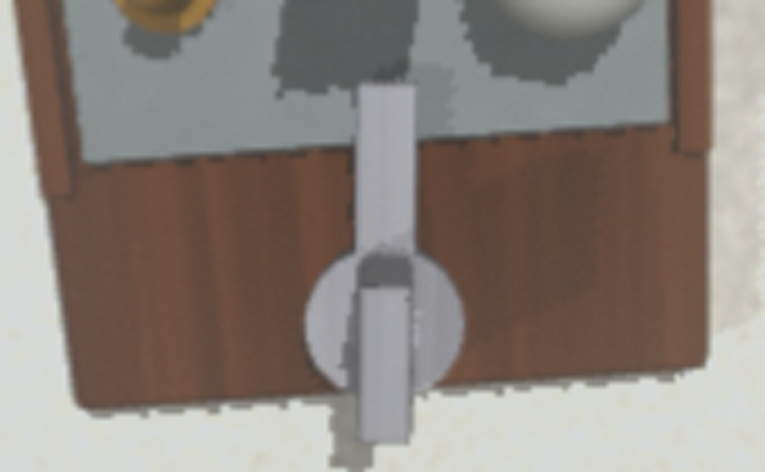

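```bash
python3 -c "
from h import *
plan([.526,-.3212,.041],99.3)"
```

```text
t 1.65 shift mm [ -0.5   1.8 120.6] turn deg [ 0.   0.  -0.1] w 0.0423 F [-0.2  0.5  0.1]
```

move_arm(
  targets=[
    [[-0.5,2,40],[0,0,0],-0.1],
    [[-0.5,2,80],[0,0,0],-0.1],
    [[-0.5,2,105],[0,0,0],-0.1],
    [[-0.5,2,120],[0,0,0],-0.1],
    [[-0.5,2,120],[0,0,0],-0.1],
    [[-0.5,2,120],[0,0,0],-0.6],
    [[-0.5,2,120],[0,0,0],-1],
    [[-0.5,2,120],[0,0,0],-1],
    [[-0.5,2,120],[0,0,0],-1],
    [[-0.5,2,120],[0,0,0],-1],
  ],
)

```text
time: 2.9
tool_pos: [0.5258, -0.3215, 0.0424]
ee_rot: [-3.141, 0.001, 1.732]
wrist_force: [-5.0, 0.2, 5.8]
width: 0.0116
```

Gripped at 11.6 mm. Now I turn it about 77°.

move_arm(
  targets=[
    [[-0.5,0,0],[0,0,9],-1],
    [[-0.5,0,0],[0,0,18],-1],
    [[-0.5,0,0],[0,0,27],-1],
    [[-0.5,0,0],[0,0,36],-1],
    [[-0.5,0,0],[0,0,45],-1],
    [[-0.5,0,0],[0,0,54],-1],
    [[-0.5,0,0],[0,0,63],-1],
    [[-0.5,0,0],[0,0,70],-1],
    [[-0.5,0,0],[0,0,75],-1],
    [[-0.5,0,0],[0,0,78],-1],
    [[-0.5,0,0],[0,0,78],-1],
  ],
)

```text
time: 4.28
tool_pos: [0.5261, -0.3217, 0.0425]
ee_rot: [3.141, 0.001, 0.373]
wrist_force: [-4.9, 0.4, 4.8]
width: 0.0116
```

```bash
python3 -c "
from h import *
o=status.get_obs();print(np.degrees(o['ee_rot']),o['wrist_torque'],o['wrist_force'],o['width'])"
```

```text
[1.79969402e+02 4.95679773e-02 2.13525771e+01] [0.08937571 0.78084282 0.49381321] [-4.91970428  0.42906469  4.7565124 ] 0.011642310777984553
```

move_arm(
  targets=[
    [[0,0,0],[0,0,77],-0.3],
    [[0,0,0],[0,0,0],-0.3],
  ],
)

```text
time: 4.53
tool_pos: [0.527, -0.3212, 0.0412]
ee_rot: [3.141, -0.001, 0.374]
wrist_force: [-0.3, 0.6, 0.4]
width: 0.0285
```

I made a slip there: turns count from the call's own start, so row 1 briefly pushed up to about 10° further against the stop. Row 2 undid it. I'll check the knob by picture after lifting.

move_arm(
  targets=[
    [[0,0,0],[0,0,0],-0.2],
    [[0,0,-30],[0,0,0],-0.1],
    [[0,0,-80],[0,0,0],-0.1],
    [[0,0,-110],[0,0,0],-0.1],
    [[0,0,-120],[0,0,0],-0.1],
    [[0,0,-120],[0,0,0],-0.1],
  ],
)

```text
time: 5.28
tool_pos: [0.5266, -0.3214, 0.1612]
ee_rot: [3.141, -0.0, 0.37]
wrist_force: [-0.2, -0.8, -1.5]
width: 0.0424
```

```bash
python3 -c "
from h import *
plan([.4865,-.155,.16],93.2)"
```

```text
t 5.28 shift mm [  22.9 -169.7    1.2] turn deg [  0.  -0. -72.] w 0.0424 F [-0.2 -0.8 -1.5]
```

move_arm(
  targets=[
    [[23,-170,0],[0,0,-72],-0.1],
    [[23,-170,0],[0,0,-72],-0.1],
    [[23,-170,0],[0,0,-72],-0.1],
    [[23,-170,0],[0,0,-72],-0.1],
    [[23,-170,0],[0,0,-72],-0.1],
    [[23,-170,0],[0,0,-72],-0.1],
    [[23,-170,0],[0,0,-72],-0.1],
    [[23,-170,0],[0,0,-72],-0.1],
    [[23,-170,0],[0,0,-72],-0.1],
    [[23,-170,0],[0,0,-72],-0.1],
  ],
)

```text
time: 6.52
tool_pos: [0.4859, -0.1546, 0.1609]
ee_rot: [-3.141, -0.0, 1.627]
wrist_force: [0.6, 0.3, 0.5]
width: 0.0424
```

Run:
```python
from h import *
plan([.4865,-.155,.041],93.2)
p,c=shot("w2")
t=cv2.cvtColor(viewer.snapshot("top"),cv2.COLOR_RGB2BGR)
b=cv2.resize(cv2.cvtColor(viewer.snapshot("scene"),cv2.COLOR_RGB2BGR)[205:290,220:320],(588,500),interpolation=cv2.INTER_CUBIC)
cv2.imwrite("pics/c3.png",np.hstack([cv2.resize(p[0:400,200:440],(300,500)),b[:, :500]]))
```

```text
t 6.53 shift mm [ -0.5   0.6 119.9] turn deg [-0. -0.  0.] w 0.0424 F [0.6 0.3 0.5]
```

View pics/c3.png

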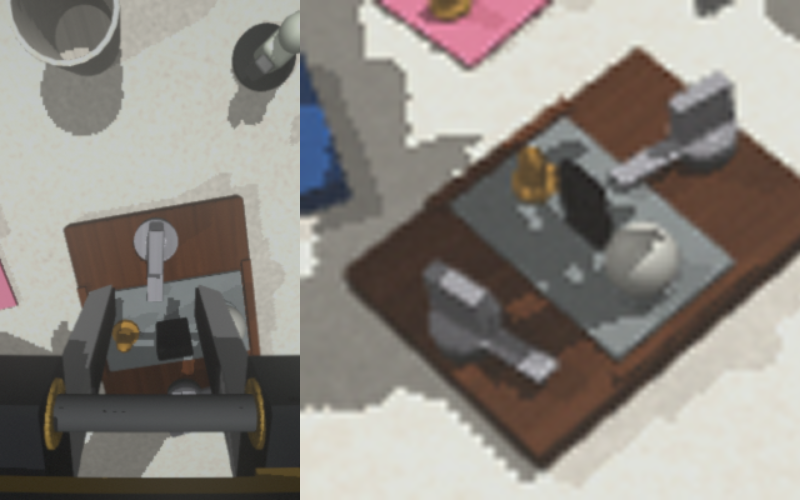

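Knob_b's tongue now points clear of the tray, and the tray and ball are in place. In the wrist image, knob_a's disc is at about (325,193) and its tip at (324,240).

Run:
```python
from h import *
p,c=load("w2")
d=ray(c,(324.8,192.8),.034)[0];t=ray(c,(324.3,240),.035)[0];print(d,t,np.linalg.norm((t-d)[:2]),np.degrees(np.arctan2(*(t-d)[1::-1])))
plan([d[0],d[1],.041],93.2)
```

```text
[ 0.48737731 -0.15579964  0.034     ] [ 0.48989803 -0.21118659  0.035     ] 0.05544428447047715 -87.39420481275452
t 6.67 shift mm [ -1.2   1.2 120.4] turn deg [-0.  0.  0.] w 0.0425 F [ 0.9 -0.3  0. ]
```

move_arm(
  targets=[
    [[-1,1,40],[0,0,0],-0.1],
    [[-1,1,80],[0,0,0],-0.1],
    [[-1,1,105],[0,0,0],-0.1],
    [[-1,1,120],[0,0,0],-0.1],
    [[-1,1,120],[0,0,0],-0.1],
    [[-1,1,120],[0,0,0],-0.6],
    [[-1,1,120],[0,0,0],-1],
    [[-1,1,120],[0,0,0],-1],
    [[-1,1,120],[0,0,0],-1],
    [[-1,1,120],[0,0,0],-1],
  ],
)

```text
time: 7.92
tool_pos: [0.4868, -0.1559, 0.0423]
ee_rot: [-3.141, 0.001, 1.628]
wrist_force: [-4.2, 0.6, 5.3]
width: 0.012
```

move_arm(
  targets=[
    [[0,0,0],[0,0,9],-1],
    [[0,0,0],[0,0,18],-1],
    [[0,0,0],[0,0,27],-1],
    [[0,0,0],[0,0,36],-1],
    [[0,0,0],[0,0,45],-1],
    [[0,0,0],[0,0,54],-1],
    [[0,0,0],[0,0,62],-1],
    [[0,0,0],[0,0,68],-1],
    [[0,0,0],[0,0,71],-1],
    [[0,0,0],[0,0,72],-1],
    [[0,0,0],[0,0,72],-1],
  ],
)

```text
time: 9.3
tool_pos: [0.4872, -0.1561, 0.0423]
ee_rot: [3.14, 0.001, 0.373]
wrist_force: [-3.3, -0.7, 3.9]
width: 0.0118
```

```bash
python3 -c "
from h import *
o=status.get_obs();print(np.degrees(o['ee_rot']),o['wrist_torque'],o['wrist_force'],o['width'])"
```

```text
[1.79925066e+02 2.94031306e-02 2.13924490e+01] [-0.09788743  0.630506    0.55028689] [-3.32100678 -0.6638723   3.92650749] 0.011788530099924895
```

At the stop: same yaw as knob_b and reaction torque 0.55 N m, well above friction. Release and lift.

move_arm(
  targets=[
    [[0,0,0],[0,0,0],-0.3],
    [[0,0,0],[0,0,0],-0.2],
    [[0,0,0],[0,0,0],-0.1],
    [[0,0,-30],[0,0,0],-0.1],
    [[0,0,-80],[0,0,0],-0.1],
    [[0,0,-120],[0,0,0],-0.1],
    [[0,0,-120],[0,0,0],-0.1],
  ],
)

```text
time: 10.18
tool_pos: [0.4896, -0.1566, 0.1656]
ee_rot: [3.135, -0.006, 0.372]
wrist_force: [-0.6, 0.5, 0.4]
width: 0.0426
```

```bash
python3 -c "
from h import *
plan([.506,-.238,.19],13)"
```

```text
t 10.18 shift mm [-14.1  82.  -24. ] turn deg [ 0.3 -0.4  8.3] w 0.0426 F [-0.6  0.5  0.4]
```

move_arm(
  targets=[
    [[-6,40,-15],[0,0,4],-0.1],
    [[-12,83,-28],[0,0,8],-0.1],
    [[-12,83,-28],[0,0,8],-0.1],
    [[-12,83,-28],[0,0,8],-0.1],
  ],
)

```text
time: 10.68
tool_pos: [0.5054, -0.2365, 0.1874]
ee_rot: [-3.139, 0.002, 0.232]
wrist_force: [0.4, 0.4, -0.4]
width: 0.042
```

Run:
```python
from h import *
plan([.506,-.238,.043],13)
p,c=shot("w3")
```

```text
t 10.68 shift mm [  0.6   2.  144.4] turn deg [-0.2  0.1  0.3] w 0.042 F [ 0.4  0.4 -0.4]
```

View pics/w3.png

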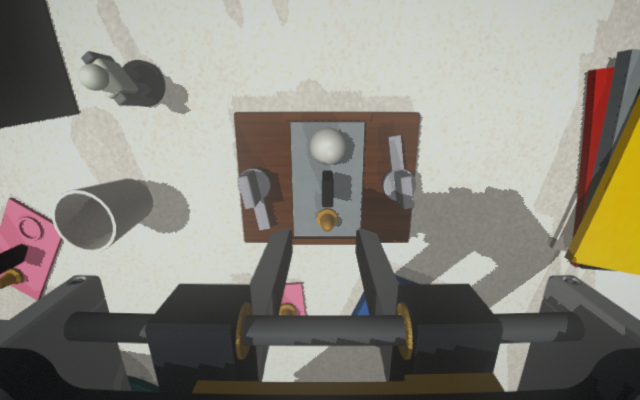

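Both tongues are clear of the tray. The fin top is at (328,188) and the ball at (328,146). I measure the fin, tray and ball.

Run:
```python
from h import *
p,c=load("w3"); h=cv2.cvtColor(p,cv2.COLOR_BGR2HSV)
m=np.zeros(h.shape[:2],bool); m[160:215,315:342]=(h[...,2]<48)[160:215,315:342]
k=big(m); print("fin px",cv2.boundingRect(k)); print("fin top",cv2.minAreaRect(ray(c,k,.076)[:,:2].astype(np.float32)))
m[:]=0; s=(slice(115,245),slice(286,370)); m[s]=(((h[...,0]>80)&(h[...,0]<125)&(h[...,2]>40)))[s]
k=big(m); print("tray px",cv2.boundingRect(k)); print("tray",cv2.minAreaRect(ray(c,k,.026)[:,:2].astype(np.float32)))
print("ball",ray(c,(328,147),.046)[0])
```

```text
fin px (330, 176, 1, 1)
fin top ((0.5257382392883301, -0.23668470978736877), (0.0, 0.0), 0.0)
tray px (291, 122, 73, 114)
tray ((0.5076605677604675, -0.23808227479457855), (0.13844561576843262, 0.08318693190813065), 13.171101570129395)
ball [ 0.55026564 -0.22911332  0.046     ]
```

```bash
python3 -c "
from h import *
print(status.get_obs()['tool_pos'])
plan([.507,-.238,.044],13.1)"
```

```text
[ 0.50543551 -0.23615009  0.18769908]
t 10.72 shift mm [  1.4   2.5 143.7] turn deg [-0.1  0.1  0.2] w 0.0425 F [ 0.5  0.1 -0.1]
```

move_arm(
  targets=[
    [[1.5,2,40],[0,0,0],-0.1],
    [[1.5,2,80],[0,0,0],-0.1],
    [[1.5,2,95],[0,0,0],-0.1],
    [[1.5,2,100],[0,0,0],-0.1],
    [[1.5,2,100],[0,0,0],-0.1],
  ],
)

```text
time: 11.35
tool_pos: [0.5087, -0.239, 0.0907]
ee_rot: [3.14, -0.001, 0.232]
wrist_force: [0.4, -0.3, 0.9]
width: 0.0425
```

```bash
python3 -c "
from h import *
plan([.507,-.238,.044],13.1)"
```

```text
t 11.35 shift mm [-1.5 -1.5 46.7] turn deg [ 0.1 -0.1  0.2] w 0.0425 F [ 0.4 -0.3  0.9]
```

move_arm(
  targets=[
    [[-1.5,-1,20],[0,0,0],-0.1],
    [[-1.5,-1,38],[0,0,0],-0.1],
    [[-1.5,-1,45],[0,0,0],-0.1],
    [[-1.5,-1,45],[0,0,0],-0.1],
    [[-1.5,-1,45],[0,0,0],-0.4],
    [[-1.5,-1,45],[0,0,0],-0.6],
    [[-1.5,-1,45],[0,0,0],-0.75],
    [[-1.5,-1,45],[0,0,0],-1],
    [[-1.5,-1,45],[0,0,0],-1],
    [[-1.5,-1,45],[0,0,0],-1],
    [[-1.5,-1,45],[0,0,0],-1],
  ],
)

```text
time: 12.72
tool_pos: [0.5068, -0.2389, 0.045]
ee_rot: [3.14, -0.001, 0.232]
wrist_force: [0.1, -3.0, 1.7]
width: 0.0114
```

Run:
```python
from h import *
o=status.get_obs(); print(o['tool_pos'],np.degrees(o['ee_rot']),o['wrist_force'],o['width'],o['joint_positions'])
plan([.5675,.194,.224],13.1)
```

```text
[ 0.50675383 -0.23887993  0.04498151] [ 1.79918202e+02 -4.17128564e-02  1.32745110e+01] [ 0.13564706 -2.96206728  1.6948068 ] 0.011392798894071276 [-5.41379500e-01  1.94593145e-01  1.57518616e+00 -5.23961208e-04
  1.37029531e+00  7.97837386e-01]
t 12.72 shift mm [ 158.6 -407.1 -179.5] turn deg [ 0.1 -0.   0.2] w 0.0114 F [ 0.1 -3.   1.7]
```

The fin is held at 11.4 mm. Gentle lift with smooth ramps.

move_arm(
  targets=[
    [[0,0,-1],[0,0,0],-1],
    [[0,0,-3],[0,0,0],-1],
    [[0,0,-6],[0,0,0],-1],
    [[0,0,-11],[0,0,0],-1],
    [[0,0,-18],[0,0,0],-1],
    [[0,0,-27],[0,0,0],-1],
    [[0,0,-38],[0,0,0],-1],
    [[0,0,-51],[0,0,0],-1],
    [[0,0,-65],[0,0,0],-1],
    [[0,0,-80],[0,0,0],-1],
    [[0,0,-95],[0,0,0],-1],
    [[0,0,-110],[0,0,0],-1],
    [[0,0,-124],[0,0,0],-1],
    [[0,0,-137],[0,0,0],-1],
    [[0,0,-149],[0,0,0],-1],
    [[0,0,-160],[0,0,0],-1],
    [[0,0,-169],[0,0,0],-1],
    [[0,0,-175],[0,0,0],-1],
    [[0,0,-179],[0,0,0],-1],
    [[0,0,-180],[0,0,0],-1],
  ],
)

```text
time: 15.22
tool_pos: [0.5064, -0.2383, 0.2245]
ee_rot: [3.142, 0.0, 0.232]
wrist_force: [-0.1, -0.1, -4.6]
width: 0.0116
```

Run:
```python
from h import *
plan([.5675,.194,.225],13.1)
shot("w4")
s=cv2.cvtColor(viewer.snapshot("scene"),cv2.COLOR_RGB2BGR)
cv2.imwrite("pics/s4.png",cv2.resize(s[80:300,180:440],None,fx=2.5,fy=2.5,interpolation=cv2.INTER_CUBIC))
```

```text
t 15.22 shift mm [ 158.8 -406.7   -0.5] turn deg [0.  0.  0.2] w 0.0116 F [-0.1 -0.1 -4.6]
```

View pics/s4.png

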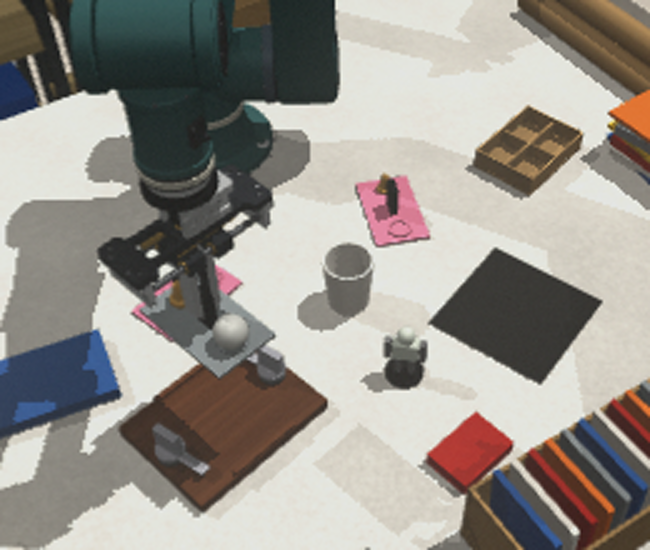

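Tray lifted level with the ball in the pocket, load 4.6 N, knobs clear. Now the carry, in two smooth calls.

move_arm(
  targets=[
    [[0.4,-0.9,0],[0,0,0],-1],
    [[1.1,-2.8,0],[0,0,0],-1],
    [[2.2,-5.6,0],[0,0,0],-1],
    [[3.6,-9.3,0],[0,0,0],-1],
    [[5.5,-14,0],[0,0,0],-1],
    [[7.6,-19.6,0],[0,0,0],-1],
    [[10.2,-26.1,0],[0,0,0],-1],
    [[13.1,-33.5,0],[0,0,0],-1],
    [[16.4,-41.9,0],[0,0,0],-1],
    [[20,-51.2,0],[0,0,0],-1],
    [[24,-61.4,0],[0,0,0],-1],
    [[28.4,-72.6,0],[0,0,0],-1],
    [[33.1,-84.7,0],[0,0,0],-1],
    [[38.2,-97.8,0],[0,0,0],-1],
    [[43.7,-111.7,0],[0,0,0],-1],
    [[49.5,-126.6,0],[0,0,0],-1],
    [[55.3,-141.5,0],[0,0,0],-1],
    [[61.2,-156.4,0],[0,0,0],-1],
    [[67,-171.3,0],[0,0,0],-1],
    [[72.8,-186.2,0],[0,0,0],-1],
  ],
)

```text
time: 17.82
tool_pos: [0.5346, -0.0393, 0.2245]
ee_rot: [3.141, -0.0, 0.232]
wrist_force: [-0.3, -0.5, -4.3]
width: 0.012
```

move_arm(
  targets=[
    [[6.2,-15.8,0],[0,0,0],-1],
    [[12.4,-31.7,0],[0,0,0],-1],
    [[18.6,-47.5,0],[0,0,0],-1],
    [[24.8,-63.3,0],[0,0,0],-1],
    [[30.6,-78.2,0],[0,0,0],-1],
    [[36.4,-93.1,0],[0,0,0],-1],
    [[42.2,-108,0],[0,0,0],-1],
    [[47.7,-122,0],[0,0,0],-1],
    [[53.1,-135.9,0],[0,0,0],-1],
    [[58.2,-149,0],[0,0,0],-1],
    [[63,-161.1,0],[0,0,0],-1],
    [[67.3,-172.2,0],[0,0,0],-1],
    [[71.3,-182.5,0],[0,0,0],-1],
    [[75,-191.8,0],[0,0,0],-1],
    [[78.3,-200.2,0],[0,0,0],-1],
    [[81.2,-207.6,0],[0,0,0],-1],
    [[83.4,-213.2,0],[0,0,0],-1],
    [[84.8,-217,0],[0,0,0],-1],
    [[85.9,-219.7,0],[0,0,0],-1],
    [[86.3,-220.6,0],[0,0,0],-1],
  ],
)

```text
time: 20.32
tool_pos: [0.5678, 0.1942, 0.2245]
ee_rot: [3.141, -0.0, 0.232]
wrist_force: [0.3, 0.4, -5.0]
width: 0.0118
```

move_arm(
  targets=[
    [[0,0,0],[0,0,0],-1],
    [[0,0,0],[0,0,0],-1],
    [[0,0,0],[0,0,0],-1],
    [[0,0,0],[0,0,0],-1],
    [[0,0,0],[0,0,0],-1],
    [[0,0,0],[0,0,0],-1],
    [[0,0,0],[0,0,0],-1],
    [[0,0,0],[0,0,0],-1],
  ],
)

```text
time: 21.32
tool_pos: [0.5678, 0.1942, 0.2245]
ee_rot: [3.142, -0.0, 0.232]
wrist_force: [-0.4, 0.1, -5.0]
width: 0.0117
```

Run:
```python
from h import *
plan([.5675,.194,.225],13.1)
p,c=shot("w5"); print(ray(c,(328,147),.226)[0])
s=cv2.cvtColor(viewer.snapshot("scene"),cv2.COLOR_RGB2BGR)
a=cv2.resize(s[80:300,200:460],(473,400),interpolation=cv2.INTER_CUBIC)
cv2.imwrite("pics/s5.png",np.hstack([a,cv2.resize(p[60:260,240:400],(320,400),interpolation=cv2.INTER_CUBIC)]))
```

```text
t 21.32 shift mm [-0.3  0.1 -0.5] turn deg [ 0.  -0.   0.2] w 0.0117 F [-0.4  0.1 -5. ]
[0.62896712 0.20728565 0.226     ]
```

View pics/s5.png

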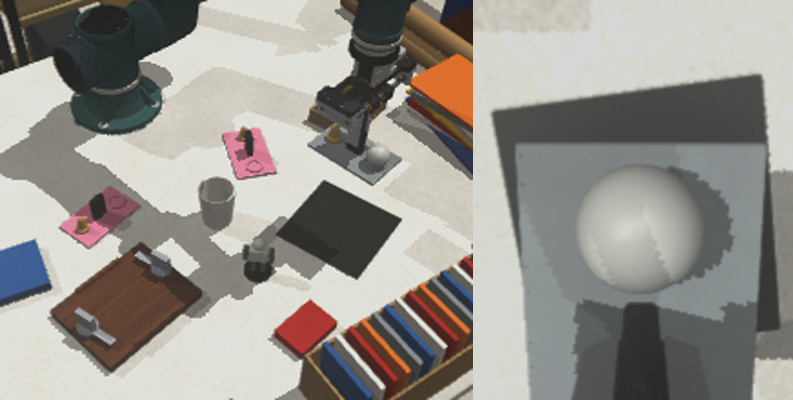

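Tray level over the mat, with the ball centred ahead of the fin at wrist pixel about (323,174). One numeric check, then hand in.

Run:
```python
from h import *
from bench import order
p,c=load("w5"); b=ray(c,(323.5,174),.226)[0]
e=np.array([.5678+.0438,.1942+.0104]); print(b,e,np.linalg.norm(b[:2]-e))
o=status.get_obs(); print(o['tool_pos'],o['width'],o['wrist_force'],abs(o['qvel']).max())
if np.linalg.norm(b[:2]-e)<.012: order.close_job(); print("closed")
```

```text
[0.61214772 0.20613482 0.226     ] [0.6116 0.2046] 0.001629618575739591
[0.56778103 0.19418178 0.22444451] 0.011354081900459062 [-0.21158066 -1.05781495 -4.86267417] 0.001429326182443007
the job is handed in; nothing more can be done
closed
```

I turned both knobs clockwise to their end stops with the tray still in place. I then gripped the tray by its fin, carried it to the mat and handed the job in at about 21 s.

**Last checks before hand-in:**
- **Tray position:** the gripper is within about 1 mm of the measured middle of the mat. The underside is about 0.20 m above the table, worked out from the gripper height. The tray looks level and the arm is still.
- **Grip and load:** fingers on the fin at 11.4 mm, carrying 4.9 N.
- **Ball:** about 2 mm from its place in the pocket.
- **Knobs:** both tongues are clear of the tray. Gripper yaw at the stops put them at about 1.42 rad, and both pushed back with about 0.5 N m.
- **Other goods:** nothing looked shifted in the last picture. The badge box was partly hidden behind the arm there, and I measured none of the other goods.

**Things that went wrong or disagreed:**
- While letting go of knob_b, I briefly commanded it further against its stop, by up to about 10°. The next step undid it, the measured force afterwards was small, and the pictures show no harm.
- The automatic fin measurement failed because the colour mask was too strict. I placed the grasp from the tray outline instead, which measured 138 x 83 mm (given 140 x 84 mm) and agreed with the ball position.

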